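# Clamp the low sample box in the shaker

### The job

Take the low sample box out of the holder and set it down gently, upright, on the floor of the shaker's channel. Then hold the release bar up while you slide the carriage until it has pushed the box up against the end stop, let go of the bar so that it drops into the nearest notch, and swing the hook over the box all the way down into its fork. Leave everything else standing where it is.

Things in the scene. Friction and masses are not known exactly. Their poses are not given: they have to be found in the camera images.
- shaker: white bench shaker carrying an open-topped channel between two upright aluminium walls. Fixed; place and yaw vary. Origin: on the table, in the channel's middle plane, below the face of the dark end stop; +y runs along the channel into the stop, z up; at yaw 0 +x points away from the robot. In this frame, mm: base x -75..75, y -275..30, its top at z 40; end stop y 0..20, up to z 92.
- channel (a point): on the channel floor (z 40), at x 0, y -80 mm in the shaker's frame. Walls 9 mm thick with inner faces at x -29 and +29 (channel 58 wide), z 40..102 along the whole length: inside it the box (50 across) can be held only by its two ends, 12 mm and more below the wall tops.
- fork (a point): the hook's catch, on top of the near wall at x -33, y -20, z 102 mm in the shaker's frame: two dark upright cheeks, 22 mm apart, 14 high, between which the closed hook arm lies.
- bay_end (a point): foot of the end stop's face, on the channel floor (z 40 mm), in the channel's middle plane.
- low_box: the box to load: white plastic, flat grey lid, 50 (x) by 66 (y) by 50 mm high, about 0.2 kg; the lowest of three in the holder (the others are 70 high), its place in the row varies. Origin: centre of its underside. In the holder its ends are 5 mm from neighbours or end walls: there hold it by its long sides (50 mm across); put it down in the open, e.g. on the mat, to take it by its ends (66 mm).
- holder: grey plastic tray, 64 (x) by 226 (y), fixed, place and yaw vary; three boxes stand end to end in it along its y, at y -71, 0, +71 mm. Floor 4 mm thick, lips 9 mm high along both long sides, end walls 50 mm high. Origin: centre of its underside.
- mat: flat dark rubber mat, 120 by 120, 2 mm thick, fixed, kept clear: a place to put the box down. Origin: centre of its underside, on the table.
- carriage (a joint): slide of the dark carriage in m: 0 farthest from the end stop, growing towards it (shaker +y), up to 0.127; at the start parked at 0 to 0.037 with the bar down in a long slot. Free length between its front face and the stop: 0.190 minus this value. With the bar up it slides easily (under 4 N with the box); with the bar down it cannot leave its notch or the slot.
- notch (a point): the closest notch that fits the box, on the far wall top (x 33, y -105, z 102 mm in the shaker's frame). Steel teeth 10 mm high, 12 apart, stand on both wall tops, y -183..-99; notches between them catch the carriage at joint values 0.121, 0.109, 0.097 .. 0.049 (1 mm play). At 0.121 the 66 mm box has 3 mm of play against the stop; none tighter fits.
- carriage_face (a point): centre of the carriage's front face (54 wide, from 2 to 46 mm above the channel floor), which pushes the box.
- release_bar (a joint): lift of the release bar above its seat in m: about 0 when down in a notch, end of travel 0.018. Over 0.011 it clears the teeth; about 0.008 when it rests on top of a tooth. A spring pulls it down: 5 to 9 N to lift.
- bar_grip (a point): middle of the release bar: a plain steel round bar 14 mm thick, 110 long, lying across the channel (along the shaker's x), 132 mm above the table when down; it rides on the carriage, 36 mm behind its front face. 40 mm wide between its guide plates and 45 mm free beneath its middle: pinch it from above across the shaker's y.
- hook (a joint): angle of the steel hook arm in rad: 0 = closed, lying level over the channel in its fork; it opens upward and away over the far (+x) wall, 1.75 to 2.1 at the start. Its hinge is stiff enough (about 1 N at the grip) for it to stay where it is left.
- hook_hinge (a point): hinge axis of the hook, parallel to the shaker's y, at x 46, y -20, z 106 mm in the shaker's frame.
- hook_grip (a point): centre of the cross-bar at the hook's free end: round bar 12 mm thick, 40 long, parallel to the hinge axis and 112 mm from it. Pinched by its two ends from above (across the shaker's y) it turns between the fingers. Closed, it is at x -66, y -20, z 106 mm in the shaker's frame, outside the near wall. The arm is 16 mm wide, 5 thick, with a rubber pad beneath.
- tall_box_a: sample box like the low one but 70 mm high; stays in the holder. Origin: centre of its underside.
- tall_box_b: the other 70 mm high box; stays in the holder. Origin: centre of its underside.
- brown_bottle: brown glass bottle, 60 mm across, 130 high; stays. Origin under its centre.
- beaker: steel beaker, 72 mm across, 90 high; stays. Origin under its centre.
- mortar: white mortar bowl, 100 mm across, 50 high; stays. Origin under its centre.
- tub: tub with a yellow lid, 116 mm across, 72 high; stays. Origin under its centre.
Not all that is in view belongs to the job. What is shaped like the low_box but pink or yellow is not meant.

How it is judged:
By the outcome, as a careful person would: the job done as asked, in the order asked, and still so for the second after the job is handed in, with the robot touching nothing.
It also fails if it takes over 64 s, if anything falls off the work surface, if the arm or the gripper's body presses on something with over 40 N, if the wrist force passes 120 N, or if a joint passes its speed limit or range.

### The arm

A 7-joint arm with a two-finger parallel gripper is mounted at the origin on the work surface. World frame = base frame: x ahead of the robot, y to its left, z up, the work surface at z = 0. Lengths are in m, angles in degrees, forces in N, time in s.
With the tool pointing down it reaches from about 0.425 to 0.875 m from the base axis. Payload 4.7 kg.
Tool frame: the origin (TCP) lies between the finger pads; the fingertips stand tip_extent ahead of it and the grasp point (between the pads) lies 11 mm behind it (tip_extent is the distance from the TCP to the fingertips, in m); z points along the fingers, y is the line along which they close (so a half turn about z gives the same grasp; the last joint's range is limited). The gripper opens to 87 mm and grips with 3 to 60 N. Pads are 19 mm wide; open, the fingers measure 117 mm over their backs; the gripper's body (75 mm by 190 mm) begins 51 mm behind the grasp point.
Start: joints at [-63.822, 18.392, -4.016, 83.108, 1.295, 78.541, -3.26], TCP at [0.279, 0.587, 0.231] pointing down, gripper open.
Joint ranges: [-163.93, 163.93], [-17.29, 119.83], [-79.2, 71.16], [3.27, 140.29], [-89.18, 269.18], [5.43, 117.66], [-154.24, 154.24]. Speed limits (degrees/s): [147.25, 147.25, 180, 180, 180, 180, 180].

### API

Orientations are given as [roll, pitch, yaw] about the fixed x, y, z axes, in that order (R = Rz(yaw) Ry(pitch) Rx(roll)).
In Python, from cell import sense, grab_frame, camera_params, sign_off, tip_extent gives the robot as it stands.
- The arm moves only by the tool send_rows, never from a script. Its argument "steps" is a list that holds one entry, the list of rows, each a list of 7 numbers: the closure, from -1 (fully open) to 1 (shut), then the shift along the world's x, y, z in mm, then the turn, a rotation vector about the world's x, y, z in rad. In form: [[[claw, dx, dy, dz, ax, ay, az], ...]]. A call has 1 to 20 rows; each row is the pose to reach, as a shift and turn from the pose commanded when the call began; what a row does not reach only later rows make up. A row lasts 1/10 s, in which the tool goes at most 50 mm and 8.59 degrees, less where a joint would pass 70% of its speed; a pose out of reach is approached as far as the arm can. A call with a gripper value outside its range is refused whole. The fingers move at their own pace and stop on an object; "force" is the grip in N (left out, the last holds). Time passes only in rows, so rows that repeat a pose let the fingers close. It gives the time, the measured TCP pose, the force, the opening and the grip force at its end, in the units of the state.
- sense(): the state, without advancing time (a new reading comes with each control period).
- grab_frame(name): name is "scene" or "side" or "wrist"; returns the picture (420x560x3 uint8, red, green, blue); there is no depth.
- camera_params(name): a dict with "fx", "fy", "cx", "cy" (pixels), "T" (4x4, takes a point from camera to world coordinates). Camera axes: x right, y up, looking along -z (the intrinsics and any distortion apply to the point x, -y, -z); pixel columns grow to the right and rows downward; lengths in m; the calibration is good to about 2 mm. A picture is of the moment at which its call begins: read the wrist's pose just before it. camera_params takes no time and is no camera call; for the wrist camera it gives the pose at the moment of the call.
- sign_off(): hands the job in; it is judged then, once.
The state is a dict: "t": time; "joint_positions": joint angles; "joint_vel": joint speeds; "joint_torque": joint torques, N m; "tcp_pos": TCP position; "orientation": TCP orientation; "ft_force": force on the tool from outside, world axes, zero at the start; "wrist_torque": the same for the moment, N m; "gripper_width": finger opening in m; "finger_force": force on a finger pad.
Only numpy, scipy, OpenCV 4.12 (cv2) and the standard library are available. Lean on these libraries where they do the work, as an engineer would, in place of code of your own. Each camera call takes 0.05 s, during which the arm holds its last target. There are 200 camera calls.

## Working session

There is one attempt and no reset: what is moved stays moved. The work goes in short steps, Python scripts to look and compute and a tool call to move; the robot and the scene stay as the last step left them, time stands still between calls to the robot, and variables do not carry over. Pictures are saved under pics/ and viewed, at most 12 in all, crops included, and the job is handed in when it is done.

Besides the shell and the picture viewer there is one more tool, called after "Call:" by a JSON object that holds its "method" and its "body", one argument or row to a line. send_rows: Moves the arm, as the interface text tells. Its arguments: {"type":"object","properties":{"steps":{"type":"array","items":{"type":"array","items":{"type":"array","items":{"type":"number"}}}},"force":{"type":"number"}},"required":["steps"]}

```bash
mkdir -p pics; ls; python3 - <<'E'
from cell import *
import cv2,numpy as np
s=sense(); print(s['t'],s['tcp_pos'],s['orientation'],s['gripper_width'],tip_extent)
for n in ['scene','side']:
    p=camera_params(n); print(n,{k:(np.round(v,4).tolist() if k=='T' else v) for k,v in p.items()})
    im=grab_frame(n); np.save(f'{n}0.npy',im); cv2.imwrite(f'pics/{n}0.png',im[:,:,::-1])
E
```

```text
pics
0.0 [0.2783377  0.58680041 0.22947027] [-1.79891900e+02  4.59701895e-03  1.54627788e+02] 0.08686546437078878 0.008
scene {'fx': 442.01009647571306, 'fy': 442.01009647571306, 'cx': 276.76508500117313, 'cy': 202.90166454805106, 'T': [[-0.4434, -0.7824, 0.4374, 1.1031], [0.8963, -0.3837, 0.2221, 0.1971], [-0.0059, 0.4905, 0.8714, 1.2267], [0.0, 0.0, 0.0, 1.0]]}
side {'fx': 438.66454944428216, 'fy': 438.66454944428216, 'cx': 282.69738280763266, 'cy': 207.58837427181845, 'T': [[0.9208, 0.2572, -0.2931, 0.1462], [-0.3896, 0.639, -0.6632, -0.9324], [0.0167, 0.7249, 0.6886, 1.0091], [0.0, 0.0, 0.0, 1.0]]}
```

View pics/scene0.png

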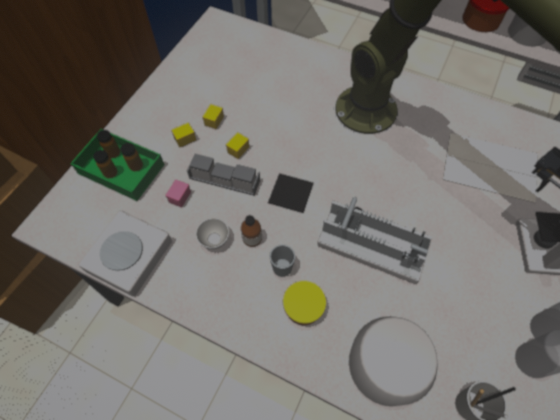

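View pics/side0.png

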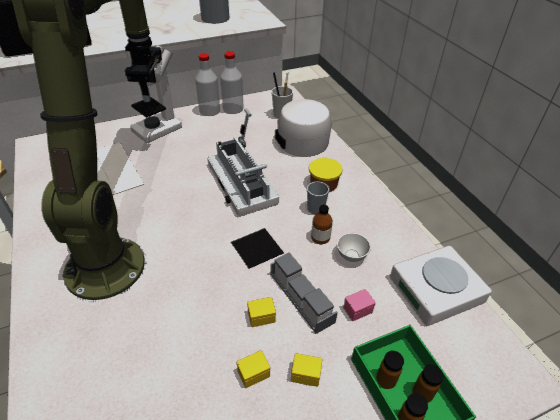

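```bash
cat > h.py <<'E'
import numpy as np,cv2
from cell import *
def ray(p,uv):
    T=np.array(p['T']); d=T[:3,:3]@np.array([(uv[0]-p['cx'])/p['fx'],-(uv[1]-p['cy'])/p['fy'],-1]); return T[:3,3],d
def onz(p,uv,z):
    o,d=ray(p,uv); return o+d*(z-o[2])/d[2]
def proj(p,X):
    T=np.array(p['T']); c=T[:3,:3].T@(np.array(X)-T[:3,3]); return np.array([p['cx']+p['fx']*c[0]/-c[2],p['cy']-p['fy']*c[1]/-c[2]])
def tri(l):
    A=np.zeros((3,3));b=np.zeros(3)
    for p,uv in l:
        o,d=ray(p,uv); d=d/np.linalg.norm(d);M=np.eye(3)-np.outer(d,d);A+=M;b+=M@o
    return np.linalg.solve(A,b)
def bright(im): return (255*(im/255.)**0.55).astype(np.uint8)
E
python3 - <<'E'
from h import *
a=np.load('scene0.npy');b=np.load('side0.npy')
def c(im,x,y,w,h,s): return cv2.resize(bright(im[y:y+h,x:x+w,::-1]),(w*s,h*s),interpolation=cv2.INTER_CUBIC)
A=c(a,310,190,130,100,3);B=c(a,180,145,140,100,3)
C=c(b,200,100,130,120,3)[:300] ;
out=np.zeros((600,800,3),np.uint8)
out[:300,:390]=A; out[300:600,:400]=B[:, :400]
out[:300,400:790]=c(b,200,130,130,100,3); out[300:600,400:790]=c(b,220,225,130,100,3)
cv2.imwrite('pics/crops.png',out)
E
```

```text
(no output)
```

View pics/crops.png

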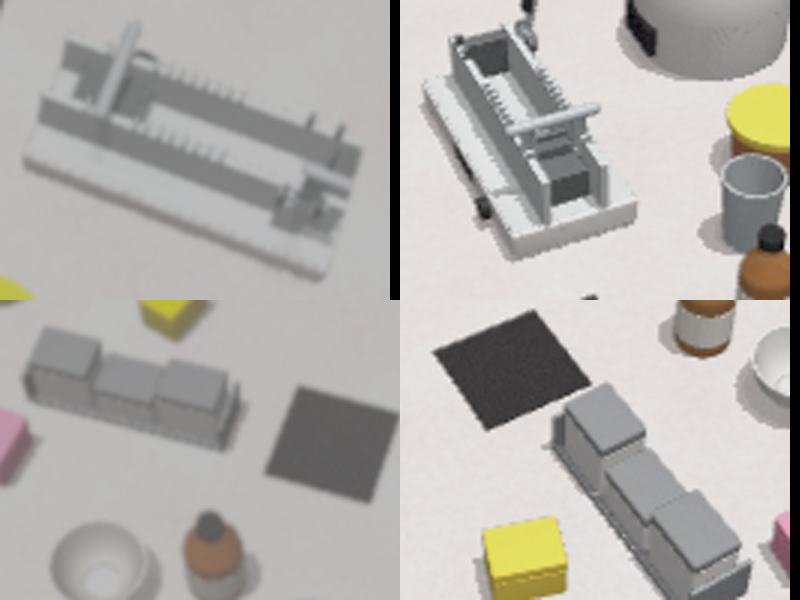

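```bash
python3 - <<'E'
from h import *
P=camera_params('scene');S=camera_params('side')
def sc(u,v): return (310+u/3-.33,190+v/3-.33)
def sd(u,v): return (200+(u-400)/3-.33,130+v/3-.33)
def sc2(u,v): return (180+u/3-.33,145+(v-300)/3-.33)
def sd2(u,v): return (220+(u-400)/3-.33,225+(v-300)/3-.33)
print('base far L/R scene',onz(P,sc(28,152),.04),onz(P,sc(322,266),.04))
print('base side: -75,30',onz(S,sd(425,82),.04),'-75,-275',onz(S,sd(515,238),.04),'75,-275',onz(S,sd(635,203),.04))
print('low lid',onz(P,sc2(130,377),.054),onz(S,sd2(649,488),.054),tri([(P,sc2(130,377)),(S,sd2(649,488))]))
print('tall lids scene',onz(P,sc2(66,352),.074),onz(P,sc2(192,384),.074))
print('tall lids side',onz(S,sd2(605,416),.074),onz(S,sd2(694,527),.074))
print('bar ends scene',onz(P,sc(133,30),.132),onz(P,sc(107,105),.132),'side',onz(S,sd(515,130),.132),onz(S,sd(598,110),.132))
print('mat',[onz(P,sc2(*q),.002)[:2].round(3) for q in [(302,387),(266,475),(370,502),(398,412)]],onz(S,sd2(512,370),.002))
E
```

```text
base far L/R scene [0.56593275 0.06199653 0.04      ] [0.55185586 0.35547673 0.04      ]
base side: -75,30 [0.41076379 0.34817712 0.04      ] -75,-275 [0.42382777 0.04815561 0.04      ] 75,-275 [0.56340571 0.05179008 0.04      ]
low lid [ 0.48323612 -0.30800202  0.054     ] [ 0.4820837  -0.31562595  0.054     ] [ 0.4823551  -0.31116019  0.04924146]
tall lids scene [ 0.4960546  -0.37567995  0.074     ] [ 0.47304375 -0.23721118  0.074     ]
tall lids side [ 0.47149912 -0.24080113  0.074     ] [ 0.49341769 -0.37945311  0.074     ]
bar ends scene [0.44717748 0.11100388 0.132     ] [0.5320444  0.11869938 0.132     ] side [0.45032042 0.11109751 0.132     ] [0.54376545 0.11039279 0.132     ]
mat [array([ 0.384, -0.154]), array([ 0.5  , -0.139]), array([ 0.481, -0.027]), array([ 0.367, -0.046])] [ 0.43306403 -0.09735831  0.002     ]
```

Call:
{"method": "send_rows", "body": {
  "steps": [
    [[-1,0,0,40,0,0,0],[-1,10,-20,80,0,0,-0.1],[-1,30,-60,120,0,0,-0.2],[-1,50,-100,150,0,0,-0.3],[-1,70,-140,170,0,0,-0.4],[-1,90,-180,170,0,0,-0.5],[-1,110,-220,170,0,0,-0.6],[-1,130,-260,170,0,0,-0.7],[-1,150,-300,170,0,0,-0.8],[-1,170,-340,170,0,0,-0.9],[-1,190,-380,170,0,0,-0.963],[-1,190,-390,170,0,0,-0.963],[-1,190,-390,170,0,0,-0.963]]
  ]
}}

```text
t: 1.4
tcp_pos: [0.469, 0.1951, 0.4006]
orientation: [-180.0, -0.0, 99.2]
ft_force: [-0.1, 0.1, 0.6]
gripper_width: 0.0872
finger_force: 0.0
```

```bash
python3 - <<'E'
from h import *
s=sense(); print(s['t'],s['tcp_pos'],s['orientation'],s['joint_positions'])
p=camera_params('wrist'); im=grab_frame('wrist'); np.savez('w1.npz',im=im,**{k:np.array(v) for k,v in p.items()})
print({k:np.round(v,4).tolist() for k,v in p.items()})
cv2.imwrite('pics/w1.png',bright(im[:,:,::-1]))
E
```

```text
1.4 [0.46899115 0.19507248 0.40056969] [-1.79989325e+02 -4.88703243e-03  9.92169216e+01] [-42.63360144  -1.09040349  16.81839096  86.11275821   0.30889289
  94.93977824 -16.57461159]
{'fx': 337.5407, 'fy': 337.5407, 'cx': 277.0157, 'cy': 209.7317, 'T': [[0.9871, -0.1536, -0.0447, 0.4568], [0.1599, 0.9464, 0.2807, 0.2736], [-0.0008, -0.2842, 0.9588, 0.555], [0.0, 0.0, 0.0, 1.0]]}
```

View pics/w1.png

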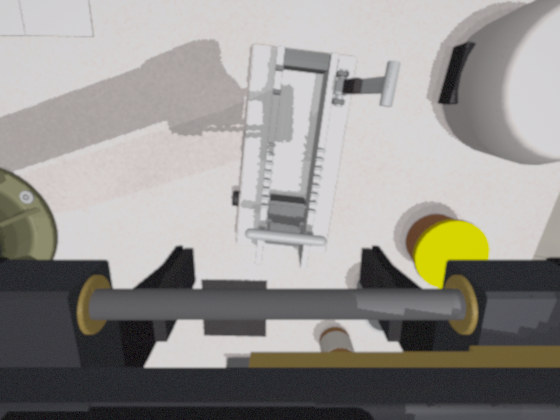

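```bash
python3 - <<'E'
from h import *
im=np.load('w1.npz')['im'][35:255,230:410,::-1]
o=cv2.resize(im,None,fx=2.7,fy=2.7,interpolation=cv2.INTER_CUBIC); cv2.imwrite('pics/w1c.png',bright(o)); print(o.shape)
E
```

```text
(594, 486, 3)
```

View pics/w1c.png

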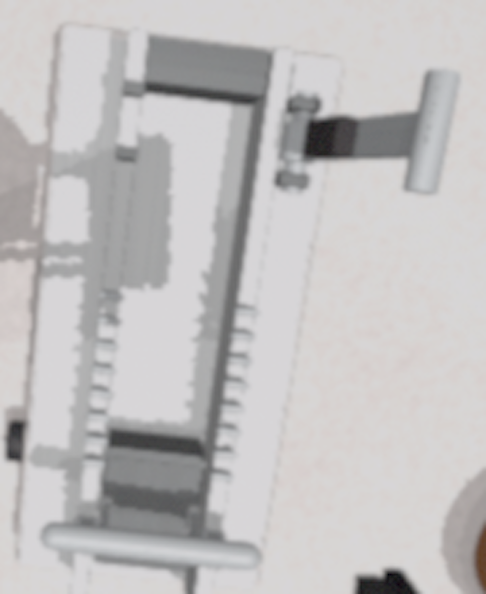

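```bash
python3 - <<'E'
from h import *
P=dict(np.load('w1.npz'))
f=lambda u,v:(230+u/2.7-.3,35+v/2.7-.3)
for n,q,z in [('TL',(62,26),.04),('TR',(342,60),.04),('footL',(147,92),.04),('footR',(246,103),.04),('barL',(43,536),.132),('barR',(261,556),.132),
 ('wallLi top',(147,34),.102),('wallRi top',(274,50),.102),('wallRi bot',(217,430),.102),('wallLi bot',(107,430),.102),('baseL low',(20,560),.04),('baseR low',(262,560),.04)]:
    print(n,onz(P,f(*q),z).round(4))
for z in (.20,.21,.22): print('hook',z,onz(P,f(442,71),z).round(4),onz(P,f(423,192),z).round(4))
print('pivot knobs', onz(P,f(303,103),.106).round(4),onz(P,f(292,180),.106).round(4))
print('fork', onz(P,f(133,88),.116).round(4),onz(P,f(126,153),.116).round(4))
E
```

```text
TL [0.409 0.354 0.04 ]
TR [0.5549 0.3613 0.04  ]
footL [0.4574 0.3299 0.04  ]
footR [0.5098 0.3329 0.04  ]
barL [0.4404 0.1108 0.132 ]
barR [0.5488 0.1176 0.132 ]
wallLi top [0.4533 0.3472 0.102 ]
wallRi top [0.5116 0.3499 0.102 ]
wallRi bot [0.5193 0.1707 0.102 ]
wallLi bot [0.4638 0.1617 0.102 ]
baseL low [0.4251 0.0577 0.04  ]
baseR low [0.57   0.0813 0.04  ]
hook 0.2 [0.5607 0.3363 0.2   ] [0.5644 0.2948 0.2   ]
hook 0.21 [0.5578 0.3345 0.21  ] [0.5613 0.2942 0.21  ]
hook 0.22 [0.5548 0.3327 0.22  ] [0.5583 0.2936 0.22  ]
pivot knobs [0.5288 0.3295 0.106 ] [0.5309 0.2958 0.106 ]
fork [0.4509 0.3222 0.116 ] [0.4522 0.2947 0.116 ]
```

Call:
{"method": "send_rows", "body": {
  "steps": [
    [[-1,0,-45,0,0,0,0],[-1,0,-90,0,0,0,0],[-1,0,-135,0,0,0,0],[-1,2,-180,0,0,0,0],[-1,4,-225,-20,0,0,0],[-1,6,-270,-40,0,0,0],[-1,8,-310,-60,0,0,0],[-1,10,-350,-80,0,0,0],[-1,12,-390,-100,0,0,0],[-1,14,-430,-120,0,0,0],[-1,14,-465,-150,0,0,0],[-1,14,-490,-190,0,0,0],[-1,14,-505,-230,0,0,0],[-1,14,-505,-265,0,0,0],[-1,14,-505,-285,0,0,0],[-1,14,-505,-285,0,0,0]]
  ]
}}

```text
t: 3.05
tcp_pos: [0.4818, -0.304, 0.1118]
orientation: [-179.7, -0.2, 99.7]
ft_force: [-0.6, 1.4, 0.3]
gripper_width: 0.0869
finger_force: 0.0
```

```bash
python3 - <<'E'
from h import *
s=sense(); print(s['t'],s['tcp_pos'],s['orientation'],s['joint_positions'])
p=camera_params('wrist'); im=grab_frame('wrist'); np.savez('w2.npz',im=im,**{k:np.array(v) for k,v in p.items()})
cv2.imwrite('pics/w2.png',bright(im[:,:,::-1]))
E
```

```text
3.05 [ 0.48182278 -0.30399816  0.11175467] [-179.6639676    -0.23573322   99.6670334 ] [-10.63029879  18.2010281   47.37596813 104.08624916 -14.67043876
  64.52152616  51.46609721]
```

View pics/w2.png

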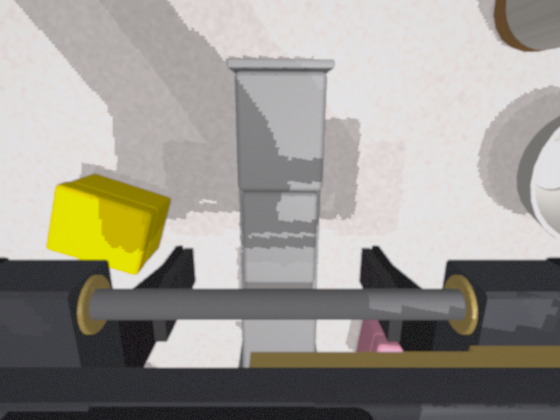

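```bash
python3 - <<'E'
from h import *
P=dict(np.load('w2.npz')); a=onz(P,(281,189.5),.074); b=onz(P,(281,67),.074)
print(a,b,sense()['tcp_pos'], onz(P,(245,255),.054),onz(P,(318,255),.054))
E
```

```text
[ 0.47840434 -0.26917394  0.074     ] [ 0.46707073 -0.20383822  0.074     ] [ 0.48297435 -0.30516424  0.11404499] [ 0.46287656 -0.32293588  0.054     ] [ 0.51196145 -0.31444305  0.054     ]
```

Call:
{"method": "send_rows", "body": {
  "force": 20,
  "steps": [
    [[-1,2,2,-25,0,0,0],[-1,2,2,-50,0,0,0],[-1,2,2,-75,0,0,0],[-1,2,2,-88,0,0,0],[-1,2,2,-90,0,0,0],[-1,2,2,-90,0,0,0],[0.6,2,2,-90,0,0,0],[1,2,2,-90,0,0,0],[1,2,2,-90,0,0,0],[1,2,2,-90,0,0,0],[1,2,2,-90,0,0,0]]
  ]
}}

```text
t: 4.2
tcp_pos: [0.4846, -0.3057, 0.0258]
orientation: [180.0, 0.0, 99.5]
ft_force: [-0.6, 0.1, -0.1]
gripper_width: 0.0547
finger_force: 0.0
```

Call:
{"method": "send_rows", "body": {
  "steps": [
    [[1,0,0,0,0,0,0],[1,0,0,0,0,0,0],[1,0,0,0,0,0,0],[1,0,0,0,0,0,0]]
  ]
}}

```text
t: 4.6
tcp_pos: [0.4843, -0.3058, 0.0257]
orientation: [-180.0, -0.0, 99.4]
ft_force: [-3.0, 0.5, 3.4]
gripper_width: 0.0499
finger_force: 20.0
```

Call:
{"method": "send_rows", "body": {
  "steps": [
    [[1,0,0,15,0,0,0],[1,0,0,40,0,0,0],[1,0,0,70,0,0,0],[1,0,0,95,0,0,0],[1,-10,30,100,0,0,-0.02],[1,-20,70,100,0,0,-0.04],[1,-30,110,100,0,0,-0.06],[1,-40,150,100,0,0,-0.08],[1,-51,190,90,0,0,-0.1],[1,-51,210,70,0,0,-0.11],[1,-51,213,45,0,0,-0.11],[1,-51,213,25,0,0,-0.11],[1,-51,213,12,0,0,-0.11],[1,-51,213,6,0,0,-0.11],[1,-51,213,3,0,0,-0.11],[1,-51,213,1,0,0,-0.11],[1,-51,213,-1,0,0,-0.11],[1,-51,213,-2,0,0,-0.11],[1,-51,213,-2,0,0,-0.11]]
  ]
}}

```text
t: 6.5
tcp_pos: [0.4337, -0.0927, 0.0238]
orientation: [180.0, -0.0, 93.1]
ft_force: [-0.3, -0.4, -2.8]
gripper_width: 0.0499
finger_force: 20.0
```

Call:
{"method": "send_rows", "body": {
  "steps": [
    [[-1,0,0,0,0,0,0],[-1,0,0,0,0,0,0],[-1,0,0,0,0,0,0],[-1,0,0,20,0,0,0],[-1,0,0,45,0,0,0],[-1,0,0,65,0,0,0.13],[-1,0,0,65,0,0,0.27],[-1,0,0,65,0,0,0.41],[-1,0,0,65,0,0,0.55],[-1,0,0,65,0,0,0.69],[-1,0,0,65,0,0,0.83],[-1,0,0,65,0,0,0.97],[-1,0,0,65,0,0,1.11],[-1,0,0,65,0,0,1.25],[-1,0,0,65,0,0,1.39],[-1,0,0,65,0,0,1.53],[-1,0,0,65,0,0,1.571],[-1,0,0,65,0,0,1.571],[-1,0,0,65,0,0,1.571]]
  ]
}}

```text
t: 8.4
tcp_pos: [0.4336, -0.0927, 0.0887]
orientation: [180.0, 0.0, -176.9]
ft_force: [-0.6, 0.4, 0.2]
gripper_width: 0.0872
finger_force: 0.0
```

```bash
python3 - <<'E'
from h import *
s=sense(); print(s['t'],s['tcp_pos'],s['orientation'],s['joint_positions'])
p=camera_params('wrist'); im=grab_frame('wrist'); a=bright(im[:,:,::-1])
b=bright(grab_frame('side')[130:330,180:400,::-1])
cv2.imwrite('pics/m.png',np.hstack([cv2.resize(a,(400,300)),cv2.resize(b,(330,300))]))
E
```

```text
8.4 [ 0.43361525 -0.09269623  0.08868214] [ 1.79990446e+02  1.65261662e-02 -1.76907477e+02] [-34.6566129   -0.98062275  43.55589433 122.16619064   0.77721919
  58.53266697 101.58204466]
```

View pics/m.png

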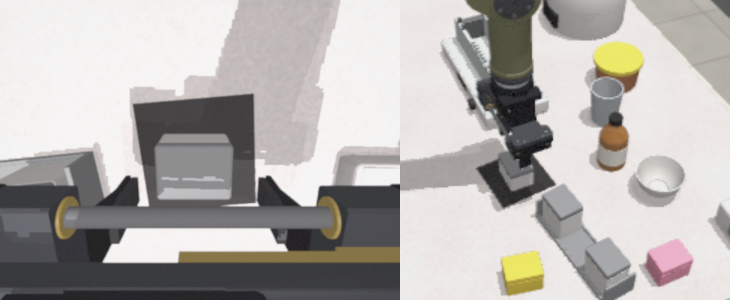

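Call:
{"method": "send_rows", "body": {
  "force": 25,
  "steps": [
    [[-1,0,0,-25,0,0,0],[-1,0,0,-45,0,0,0],[-1,0,0,-57,0,0,0],[-1,0,0,-60,0,0,0],[-1,0,0,-60,0,0,0],[1,0,0,-60,0,0,0],[1,0,0,-60,0,0,0],[1,0,0,-60,0,0,0],[1,0,0,-60,0,0,0],[1,0,0,-60,0,0,0],[1,0,0,-60,0,0,0],[1,0,0,-60,0,0,0]]
  ]
}}

```text
t: 9.7
tcp_pos: [0.4342, -0.0933, 0.0292]
orientation: [-180.0, 0.1, -176.8]
ft_force: [0.1, -2.5, 5.5]
gripper_width: 0.0659
finger_force: 25.0
```

Call:
{"method": "send_rows", "body": {
  "steps": [
    [[1,0,0,15,0,0,0],[1,0,0,50,0,0,0],[1,2,10,95,0,0,0],[1,8,40,130,0,0,0],[1,15,80,160,0,0,0],[1,22,120,171,0,0,0],[1,30,165,171,0,0,0],[1,37,210,171,0,0,0],[1,44,255,171,0,0,0],[1,50,295,171,0,0,0],[1,54,325,165,0,0,0],[1,54,338,145,0,0,0],[1,54,338,125,0,0,0],[1,54,338,118,0,0,0],[1,54,338,118,0,0,0],[1,54,338,118,0,0,0]]
  ]
}}

```text
t: 11.3
tcp_pos: [0.4877, 0.245, 0.147]
orientation: [180.0, 0.0, -176.9]
ft_force: [1.0, 0.9, -2.0]
gripper_width: 0.0659
finger_force: 25.0
```

```bash
python3 - <<'E'
from h import *
s=sense(); print(s['t'],s['tcp_pos'],s['orientation'],s['ft_force'])
p=camera_params('wrist'); im=grab_frame('wrist');np.savez('w3.npz',im=im,**{k:np.array(v) for k,v in p.items()})
a=bright(im[:,:,::-1])
b=bright(grab_frame('side')[100:240,180:320,::-1])
cv2.imwrite('pics/h.png',np.hstack([cv2.resize(a[60:],(500,321)),cv2.resize(b,(300,321))]))
E
```

```text
11.3 [0.4877435  0.24500548 0.1470392 ] [ 1.79978024e+02  1.25562381e-02 -1.76883957e+02] [ 1.03395177  0.85668852 -2.02234482]
```

View pics/h.png

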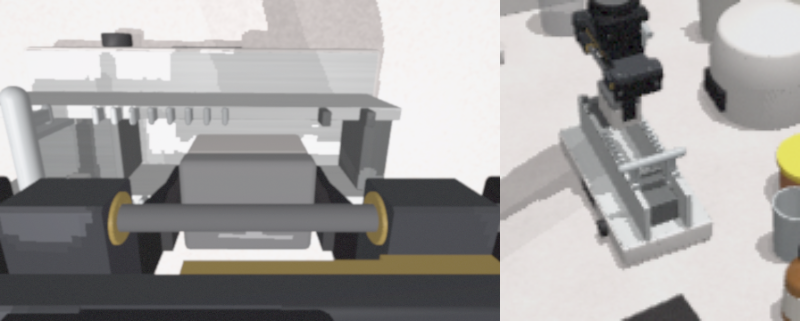

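```bash
python3 - <<'E'
from h import *
P=dict(np.load('w3.npz')); im=P['im']; s=np.radians(3.1);R=np.array([[np.cos(s),-np.sin(s)],[np.sin(s),np.cos(s)]])
f=lambda q,z:((onz(P,q,z)[:2]-[.4832,.3295])@R*1000).round(1)
for c in (300,330): 
    g=im[150:235,c].mean(1).astype(int); print(c,g.tolist())
for c in (300,330):
    for r in (164,166,178,180,182): print(c,r,f((c,r),.102))
for r in (209,211,213,233,235): print('boxbottom',r,f((280,r),.1198),'top',f((280,r),.1698))
E
```

```text
300 [159, 159, 160, 158, 158, 157, 157, 156, 155, 154, 156, 155, 156, 148, 119, 96, 91, 90, 89, 90, 91, 90, 90, 89, 90, 89, 90, 90, 91, 104, 129, 144, 149, 149, 150, 151, 152, 152, 152, 151, 151, 151, 150, 145, 151, 157, 157, 155, 154, 153, 153, 151, 152, 154, 157, 158, 157, 153, 153, 146, 125, 104, 97, 97, 97, 97, 97, 97, 98, 98, 98, 98, 98, 98, 99, 99, 99, 99, 102, 110, 114, 93, 65, 53, 52]
330 [156, 158, 159, 158, 157, 157, 156, 156, 154, 154, 154, 154, 154, 148, 124, 100, 90, 88, 88, 89, 90, 90, 90, 90, 90, 89, 90, 90, 90, 101, 129, 146, 150, 150, 151, 152, 153, 154, 154, 153, 152, 153, 153, 150, 153, 157, 156, 156, 154, 154, 152, 151, 150, 153, 157, 159, 156, 155, 152, 147, 126, 106, 98, 97, 96, 97, 98, 98, 97, 97, 97, 98, 98, 98, 99, 99, 98, 99, 102, 110, 114, 93, 64, 53, 52]
300 164 [-47.1 -69.7]
300 166 [-45.9 -69.7]
300 178 [-38.7 -69.5]
300 180 [-37.4 -69.5]
300 182 [-36.2 -69.5]
330 164 [-47.1 -51.9]
330 166 [-45.9 -51.9]
330 178 [-38.7 -51.5]
330 180 [-37.4 -51.5]
330 182 [-36.2 -51.4]
boxbottom 209 [-24.5 -81.6] top [-39.2 -82.1]
boxbottom 211 [-23.4 -81.6] top [-38.4 -82.1]
boxbottom 213 [-22.2 -81.6] top [-37.5 -82.1]
boxbottom 233 [-10.2 -81.6] top [-28.8 -82.1]
boxbottom 235 [ -9.  -81.6] top [-27.9 -82.1]
```

Call:
{"method": "send_rows", "body": {
  "steps": [
    [[1,0,0,-10,0,0,0],[1,0,0,-20,0,0,0],[1,0,0,-30,0,0,0],[1,0,0,-38,0,0,0],[1,0,0,-46,0,0,0],[1,0,0,-54,0,0,0],[1,0,0,-62,0,0,0],[1,0,0,-68,0,0,0],[1,0,0,-72,0,0,0],[1,0,0,-74,0,0,0],[1,0,0,-76,0,0,0],[1,0,0,-77,0,0,0],[1,0,0,-78,0,0,0],[1,0,0,-78,0,0,0]]
  ]
}}

```text
t: 12.8
tcp_pos: [0.4875, 0.2454, 0.0686]
orientation: [180.0, 0.0, -176.8]
ft_force: [-0.9, -0.0, -2.9]
gripper_width: 0.0657
finger_force: 25.0
```

Call:
{"method": "send_rows", "body": {
  "steps": [
    [[1,0,0,-0.5,0,0,0],[1,0,0,-1,0,0,0],[1,0,0,-1.4,0,0,0],[1,0,0,-1.7,0,0,0],[1,0,0,-1.7,0,0,0]]
  ]
}}

```text
t: 13.3
tcp_pos: [0.4876, 0.2454, 0.0673]
orientation: [180.0, 0.0, -176.8]
ft_force: [-1.6, -0.5, 1.9]
gripper_width: 0.0658
finger_force: 25.0
```

Call:
{"method": "send_rows", "body": {
  "steps": [
    [[0.3,0,0,0,0,0,0],[-1,0,0,0,0,0,0],[-1,0,0,0,0,0,0],[-1,0,0,0,0,0,0],[-1,0,0,10,0,0,0],[-1,0,0,35,0,0,0],[-1,0,0,70,0,0,0],[-1,0,0,105,0,0,0],[0,0,-15,125,0,0,0],[0,2,-55,125,0,0,0],[0,5,-95,125,0,0,0],[0,7,-125,125,0,0,0],[0,7,-131,110,0,0,0],[0,7,-131,90,0,0,0],[0,7,-131,70,0,0,0],[0,7,-131,58,0,0,0],[0,7,-131,54,0,0,0],[0,7,-131,54,0,0,0]]
  ]
}}

```text
t: 15.1
tcp_pos: [0.4945, 0.1143, 0.1209]
orientation: [-180.0, -0.0, -176.8]
ft_force: [0.1, -0.3, 0.8]
gripper_width: 0.0439
finger_force: 0.0
```

```bash
python3 - <<'E'
from h import *
s=sense(); print(s['t'],s['tcp_pos'],s['orientation'],s['ft_force'])
a=bright(grab_frame('wrist')[:,:,::-1])
b=bright(grab_frame('side')[120:230,190:300,::-1]); c=bright(grab_frame('scene')[190:290,310:440,::-1])
o=np.hstack([np.vstack([cv2.resize(a,(400,300)),cv2.resize(c,(400,300))]),cv2.resize(b,(400,600))])
cv2.imwrite('pics/b.png',o)
E
```

```text
15.1 [0.49451492 0.11434295 0.12093023] [-1.79987835e+02 -1.47598885e-02 -1.76831577e+02] [ 0.09325628 -0.28270409  0.83236546]
```

View pics/b.png

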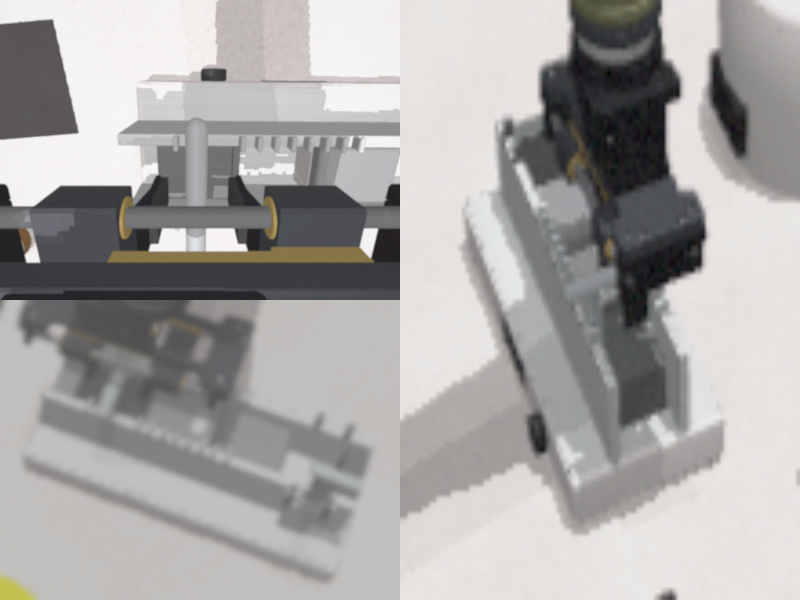

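Call:
{"method": "send_rows", "body": {
  "force": 30,
  "steps": [
    [[1,0,0,0,0,0,0],[1,0,0,0,0,0,0],[1,0,0,0,0,0,0],[1,0,0,0,0,0,0],[1,0,0,0,0,0,0],[1,0,0,3,0,0,0],[1,0,0,7,0,0,0],[1,0,0,11,0,0,0],[1,0,0,15,0,0,0],[1,0,0,15,0,0,0],[1,0,0,15,0,0,0]]
  ]
}}

```text
t: 16.35
tcp_pos: [0.4945, 0.1142, 0.1357]
orientation: [-180.0, 0.0, -176.8]
ft_force: [3.9, 0.7, -6.6]
gripper_width: 0.0134
finger_force: 30.0
```

Call:
{"method": "send_rows", "body": {
  "steps": [
    [[1,-0.4,8,0,0,0,0],[1,-1,18,0,0,0,0],[1,-1.6,30,0,0,0,0],[1,-2.3,42,0,0,0,0],[1,-2.8,52,0,0,0,0],[1,-3,56,0,0,0,0],[1,-3.3,60,0,0,0,0],[1,-3.5,64,0,0,0,0],[1,-3.8,69,0,0,0,0],[1,-4.1,75,0,0,0,0],[1,-4.4,81,0,0,0,0],[1,-4.7,87,0,0,0,0],[1,-5,93,0,0,0,0],[1,-5.3,98,0,0,0,0],[1,-5.5,102,0,0,0,0],[1,-5.7,105,0,0,0,0],[1,-5.7,105,0,0,0,0],[1,-5.7,105,0,0,0,0]]
  ]
}}

```text
t: 18.15
tcp_pos: [0.4895, 0.2186, 0.1359]
orientation: [-180.0, 0.1, -176.9]
ft_force: [5.6, -0.6, -7.3]
gripper_width: 0.0132
finger_force: 30.0
```

Call:
{"method": "send_rows", "body": {
  "steps": [
    [[1,-0.1,1.5,0,0,0,0],[1,-0.2,3,0,0,0,0],[1,-0.2,4,0,0,0,0],[1,-0.3,5,0,0,0,0],[1,-0.3,6,0,0,0,0],[1,-0.3,6,0,0,0,0]]
  ]
}}

```text
t: 18.75
tcp_pos: [0.4893, 0.2239, 0.1359]
orientation: [-179.9, 0.0, -176.9]
ft_force: [6.0, -1.1, -7.7]
gripper_width: 0.0133
finger_force: 30.0
```

Call:
{"method": "send_rows", "body": {
  "steps": [
    [[1,0,1,0,0,0,0],[1,-0.1,2,0,0,0,0],[1,-0.1,2,0,0,0,0],[1,-0.1,2,0,0,0,0]]
  ]
}}

```text
t: 19.15
tcp_pos: [0.4891, 0.2259, 0.1359]
orientation: [-179.9, 0.0, -176.9]
ft_force: [5.3, -1.3, -7.8]
gripper_width: 0.0134
finger_force: 30.0
```

Call:
{"method": "send_rows", "body": {
  "steps": [
    [[1,0,1,0,0,0,0],[1,-0.1,2,0,0,0,0],[1,-0.1,2,0,0,0,0],[1,-0.1,2,0,0,0,0]]
  ]
}}

```text
t: 19.55
tcp_pos: [0.4891, 0.227, 0.1357]
orientation: [-179.8, 0.0, -176.9]
ft_force: [4.9, -3.2, -7.9]
gripper_width: 0.0132
finger_force: 30.0
```

Call:
{"method": "send_rows", "body": {
  "steps": [
    [[1,0,1,0,0,0,0],[1,0,2,0,0,0,0],[1,0,2,0,0,0,0],[1,0,2,0,0,0,0]]
  ]
}}

```text
t: 19.95
tcp_pos: [0.4891, 0.2271, 0.1354]
orientation: [-179.7, -0.0, -177.0]
ft_force: [5.5, -6.6, -8.8]
gripper_width: 0.0128
finger_force: 30.0
```

Call:
{"method": "send_rows", "body": {
  "steps": [
    [[1,0,-3,0,0,0,0],[1,0.2,-5,0,0,0,0],[1,0.2,-6,0,0,0,0],[1,0.2,-6.5,0,0,0,0],[1,0.2,-6.5,0,0,0,0],[1,0.2,-6.5,0,0,0,0]]
  ]
}}

```text
t: 20.55
tcp_pos: [0.4892, 0.2245, 0.1361]
orientation: [180.0, 0.1, -176.9]
ft_force: [5.9, -0.8, -7.9]
gripper_width: 0.0133
finger_force: 30.0
```

Call:
{"method": "send_rows", "body": {
  "steps": [
    [[1,0,-0.4,-2,0,0,0],[1,0,-0.4,-5,0,0,0],[1,0,-0.4,-7,0,0,0],[1,0,-0.4,-9,0,0,0],[1,0,-0.4,-10.5,0,0,0],[1,0,-0.4,-10.5,0,0,0]]
  ]
}}

```text
t: 21.15
tcp_pos: [0.4892, 0.2243, 0.1257]
orientation: [180.0, 0.1, -176.9]
ft_force: [5.0, -0.1, -6.9]
gripper_width: 0.013
finger_force: 30.0
```

Call:
{"method": "send_rows", "body": {
  "steps": [
    [[1,0,0,-3,0,0,0],[1,0,0,-3.5,0,0,0],[0,0,0,-3.5,0,0,0],[0,0,0,-3.5,0,0,0],[0,0,0,-3.5,0,0,0],[0,0,0,10,0,0,0],[0,0,0,40,0,0,0],[0,0,0,75,0,0,0],[0,0,0,115,0,0,0],[-0.6,0,0,155,0,0,0],[-0.6,5,10,182,0,0,0],[-0.6,35,45,185,0,0,0],[-0.6,65,80,185,0,0,0],[-0.6,69,90,185,0,0,0],[-0.6,69,90,185,0,0,0]]
  ]
}}

```text
t: 22.65
tcp_pos: [0.557, 0.3163, 0.3097]
orientation: [-179.9, -0.1, -176.7]
ft_force: [-0.1, -0.7, 0.2]
gripper_width: 0.069
finger_force: 0.0
```

```bash
python3 - <<'E'
from h import *
s=sense(); print(s['t'],s['tcp_pos'],s['orientation'],s['ft_force'],s['gripper_width'],s['joint_positions'])
p=camera_params('wrist'); im=grab_frame('wrist');np.savez('w4.npz',im=im,**{k:np.array(v) for k,v in p.items()})
a=bright(im[:,:,::-1])
b=bright(grab_frame('side')[100:220,190:310,::-1]); c=bright(grab_frame('scene')[190:290,310:440,::-1])
o=np.hstack([np.vstack([cv2.resize(a,(400,300)),cv2.resize(c,(400,300))]),cv2.resize(b,(400,600))])
cv2.imwrite('pics/k.png',o)
E
```

```text
22.65 [0.55701689 0.31634356 0.30972846] [-1.79927349e+02 -8.45407403e-02 -1.76682629e+02] [-0.14179936 -0.72131107  0.19003481] 0.06895247605116725 [-52.16172456  16.69878227  26.04983484  78.12536113  -7.22728643
  86.92301348  66.64804605]
```

View pics/k.png

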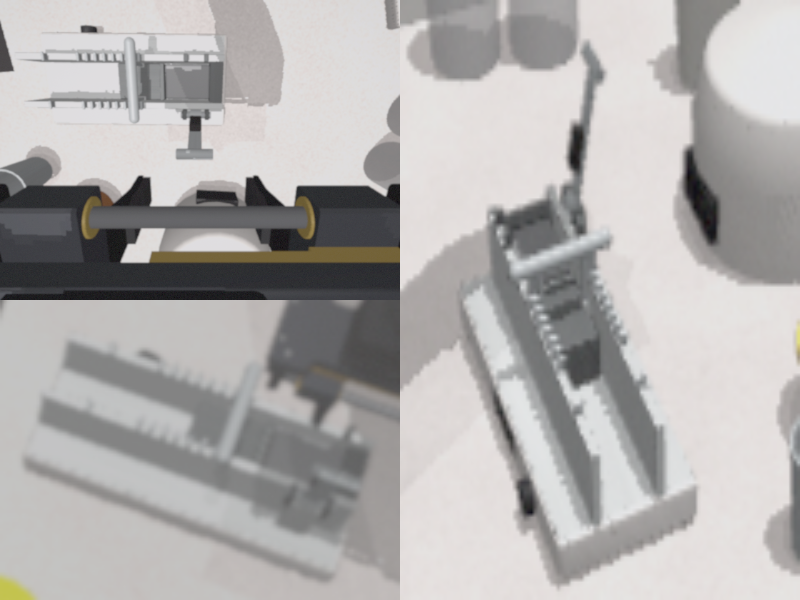

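```bash
python3 - <<'E'
from h import *
P=dict(np.load('w4.npz')); s=np.radians(3.1);R=np.array([[np.cos(s),-np.sin(s)],[np.sin(s),np.cos(s)]])
f=lambda q,z:((onz(P,q,z)[:2]-[.4832,.3295])@R*1000).round(1)
print('bar',f((182,56),.132),f((186,171),.132))
for z in(.21,.215): print('hook',f((247,216),z),f((298,216),z), onz(P,(272.5,216),z))
print(sense()['tcp_pos'])
E
```

```text
bar [ -51.5 -102.4] [  53.5 -106.4]
hook [ 75.5 -39.6] [75.3  0.7] [0.55955491 0.3141443  0.21      ]
hook [ 73.9 -39.1] [73.8  0.3] [0.55798025 0.31412958 0.215     ]
[0.55728651 0.31275151 0.31128687]
```

Call:
{"method": "send_rows", "body": {
  "force": 12,
  "steps": [
    [[-0.6,0.5,0,-30,0,0,0],[-0.6,0.5,0,-60,0,0,0],[-0.6,0.5,0,-85,0,0,0],[-0.6,0.5,0,-100,0,0,0],[-0.6,0.5,0,-106,0,0,0],[-0.6,0.5,0,-106,0,0,0],[1,0.5,0,-106,0,0,0],[1,0.5,0,-106,0,0,0],[1,0.5,0,-106,0,0,0],[1,0.5,0,-106,0,0,0],[1,0.5,0,-106,0,0,0]]
  ]
}}

```text
t: 23.9
tcp_pos: [0.5587, 0.3124, 0.2048]
orientation: [-179.8, 0.0, -176.9]
ft_force: [-0.4, -1.3, 0.6]
gripper_width: 0.04
finger_force: 12.0
```

Call:
{"method": "send_rows", "body": {
  "steps": [
    [[1,-7,-0.4,1.5,0,0,0],[1,-14,-0.8,2.7,0,0,0],[1,-28.4,-1.5,3.6,0,0,0],[1,-42.9,-2.3,2.7,0,0,0],[1,-57.1,-3.1,-0.2,0,0,0],[1,-70.9,-3.8,-4.8,0,0,0],[1,-83.9,-4.5,-11.2,0,0,0],[1,-96,-5.2,-19.3,0,0,0],[1,-107,-5.8,-28.8,0,0,0],[1,-116.6,-6.3,-39.7,0,0,0],[1,-124.7,-6.8,-51.8,0,0,0],[1,-131.3,-7.1,-64.8,0,0,0],[1,-135.7,-7.4,-77.4,0,0,0],[1,-137.3,-7.5,-83,0,0,0],[1,-137.3,-7.5,-83,0,0,0]]
  ]
}}

```text
t: 25.4
tcp_pos: [0.4197, 0.3059, 0.1204]
orientation: [-179.9, -0.1, -176.8]
ft_force: [0.3, -5.1, 0.1]
gripper_width: 0.0398
finger_force: 12.0
```

Call:
{"method": "send_rows", "body": {
  "steps": [
    [[1,-1.4,-1,-7,0,0,0],[1,-2.4,-1.2,-14,0,0,0],[1,-2.8,-1.2,-19,0,0,0],[1,-3,-1.2,-23,0,0,0],[1,-3,-1.2,-25.4,0,0,0],[1,-3,-1.2,-27,0,0,0],[1,-3,-1.2,-28,0,0,0],[1,-3,-1.2,-28,0,0,0]]
  ]
}}

```text
t: 26.2
tcp_pos: [0.4173, 0.3059, 0.0948]
orientation: [180.0, -0.1, -176.8]
ft_force: [-5.1, -6.4, 12.2]
gripper_width: 0.0399
finger_force: 12.0
```

Call:
{"method": "send_rows", "body": {
  "steps": [
    [[1,-3,0,0,0,0,0],[-0.6,-3,0,0,0,0,0],[-0.6,-3,0,0,0,0,0],[-0.6,-3,0,0,0,0,0],[-0.6,-3,0,20,0,0,0],[-0.6,-3,0,60,0,0,0],[-0.6,-3,0,100,0,0,0],[-0.6,-3,0,145,0,0,0],[-0.6,-3,0,190,0,0,0],[-0.6,0,-40,220,0,0,0],[-0.6,20,-80,240,0,0,0],[-0.6,40,-120,240,0,0,0],[-0.6,60,-160,240,0,0,0],[-0.6,60,-180,240,0,0,0],[-0.6,60,-180,240,0,0,0]]
  ]
}}

```text
t: 27.7
tcp_pos: [0.4782, 0.1227, 0.3337]
orientation: [180.0, 0.0, -177.2]
ft_force: [-0.9, -0.3, 1.0]
gripper_width: 0.0698
finger_force: 0.0
```

```bash
python3 - <<'E'
from h import *
s=sense(); print(s['t'],s['tcp_pos'],s['ft_force'],s['gripper_width'])
P=camera_params('scene');S=camera_params('side')
A=grab_frame('scene');B=grab_frame('side'); np.savez('end.npz',A=A,B=B)
for X in ([.4168,.3060,.106],[.4944,.2243,.132]): print(proj(P,X),proj(S,X))
b=bright(B[110:220,190:300,::-1]); c=bright(A[190:290,320:440,::-1])
cv2.imwrite('pics/e.png',np.hstack([cv2.resize(b,(400,400)),cv2.resize(c,(400,400))]))
E
```

```text
27.7 [0.47821542 0.12268575 0.33365053] [-0.92992671 -0.28300183  0.979076  ] 0.06982939259351725
[420.94028057 222.17008904] [211.14106112 148.15582603]
[386.2657384  228.82596096] [239.62741359 150.15482802]
```

View pics/e.png

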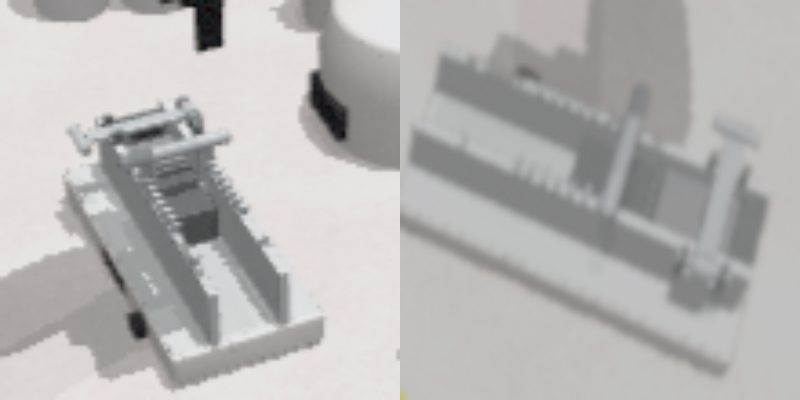

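```bash
python3 -c "from cell import *; print(sign_off())"
```

```text
the job is handed in; nothing more can be done
None
```

The job is handed in at about 28 s. The low box is upright in the channel against the end stop. The release bar is down in the closest notch, the hook is closed in its fork, and the arm is clear.

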